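Point out the pendant that lost its stone

ROBOT

A 6-joint arm with a two-finger parallel gripper is mounted at the origin on the work surface. World frame = base frame: x ahead of the robot, y to its left, z up, the work surface at z = 0. Lengths are in mm, angles in rad, forces in N, time in s.
With the tool pointing down it reaches from about 275 to 775 mm from the base axis. Payload 14.6 kg.
Tool frame: the origin (TCP) lies at the very end of the fingers, on their centre line; the grasp point (between the pads) lies 19 mm behind it; z points along the fingers, y is the line along which they close (so a half turn about z gives the same grasp; the last joint's range is limited). The gripper opens to 85 mm and grips with 20 to 120 N. Pads are 22 mm wide; open, the fingers measure 114 mm over their backs; the gripper's body (76 mm by 85 mm) begins 54 mm behind the grasp point. The pads swing forward as they close: fully open they stand 13 mm farther back than shut.
Start: joints at [1.102, 0.263, -0.048, 1.259, 0, 1.415], TCP at [162.059, 499.365, 231.278] pointing down, gripper open.
Joint ranges: [-2.65, 2.65], [-0.89, 1.7], [-1.18, 1.37], [-2.13, 2.11], [-1.35, 1.29], [-3.14, 3.14]. Speed limits (rad/s): [1.89, 1.89, 2.57, 2.79, 3.14, 3.14].

INTERFACE

Orientations are given as a unit quaternion [w, x, y, z].
In Python, from bench import manip gives the robot as it stands. The module is installed in compiled form; this text tells all that it offers.
- The arm moves only by the tool send_rows, never from a script. Its arguments are lists of equal length, an entry for each row: "offset": the shift along the world's x, y, z in cm, a list of three; "twist": the turn about the world's z in degrees; "gripper": the opening, from -1 (shut) to 1 (fully open), so that 0 is half open. In form: {"offset": [[dx, dy, dz], ...], "twist": [twist, ...], "gripper": [gripper, ...]}. A call has 1 to 10 rows; each row shifts and turns the commanded pose from where the row before left it; what a row does not reach is not made up. A row lasts 1/8 s, in which the tool goes at most 62.5 mm and 10.7 degrees, less where a joint would pass 70% of its speed; a pose out of reach is approached as far as the arm can. A call with a gripper value outside its range is refused whole. The fingers move at their own pace and stop on an object; the grip force is fixed at half the most. Time passes only in rows, so rows that do not move let the fingers close. It gives the time, the measured TCP pose, the force, the opening and the grip force at its end, in the units of the state.
- manip.get_obs(): the state, without advancing time (a new reading comes with each control period).
- manip.get_image(name): name is "scene" or "side" or "wrist"; returns the picture (420x560x3 uint8, red, green, blue); there is no depth.
- manip.camera_info(name): a dict with "camera_matrix" (3x3 intrinsics, pixels), "rvec" (rotation vector, rad) and "tvec" (3), from world to camera coordinates, as OpenCV has them; the wrist camera has in their place "T_tool_cam" (4x4, takes a point from camera to tool coordinates, whose origin is the TCP and whose axes are the flange's). Camera axes: x right, y down, z forward; pixel columns grow to the right and rows downward; lengths in mm; the calibration is good to about 2 mm. A picture is of the moment at which its call begins: read the wrist's pose just before it. camera_info takes no time and is no camera call.
- manip.job_done(): hands the job in; it is judged then, once.
The state is a dict: "t": time; "joint_pos": joint angles; "qd": joint speeds; "joint_torque": joint torques, N m; "position": TCP position; "tool_rot": TCP orientation; "force": force on the tool from outside, world axes, zero at the start; "ft_torque": the same for the moment, N m; "opening": opening from 0.0 (shut) to 1.0 (fully open); "grasp_force": force on a finger pad.
Only numpy, scipy, OpenCV 4.12 (cv2) and the standard library are available. Lean on these libraries where they do the work, as an engineer would, in place of code of your own. Each camera call takes 0.05 s, during which the arm holds its last target. There are 200 camera calls.

TASK

One of the four pendants on the grey inspection tray has lost its turquoise stone: point it out to the overhead inspection camera by bringing the fingertips to about 2 to 3 cm above its empty middle and staying there for at least two seconds. Then press the red button on the grey logger box all the way down to log the reject, and let it come back up. Touch no pendant and not the bead jar, and do not point down close above any of the sound pendants.

Things in the scene. Friction and masses are not known exactly. Their poses are not given: they have to be found in the camera images.
- empty_pendant_top (a point): The pendant to point at, loose: round brass disc 60 mm across, with a small ring at its edge, and a flat black empty setting (26 mm across) in the middle where the others have a turquoise stone. This point is the centre of the empty setting's upper face, 9 mm above the pendant's underside; z up. It lies on the tray's grey pad, 10 mm above the bench, in any of the four places.
- pendant_a_top (a point): Loose sound pendant: round brass disc 60 mm across with a turquoise-blue stone in the middle. This point is the top of the stone, on the disc's centre line, 15 mm above its underside; z up. Leave alone.
- pendant_b_top (a point): Loose sound pendant: round brass disc 60 mm across with a turquoise-blue stone in the middle. This point is the top of the stone, on the disc's centre line, 15 mm above its underside; z up. Leave alone.
- pendant_c_top (a point): Loose sound pendant: round brass disc 60 mm across with a turquoise-blue stone in the middle. This point is the top of the stone, on the disc's centre line, 15 mm above its underside; z up. Leave alone.
- tray: Fixed inspection tray, 240 x 240 mm, grey pad 10 mm thick with a light wooden rim 13 mm high. Origin: centre of its underside, on the bench; x and y along its edges, z up. The four pendants lie in a two by two pattern about 105 mm apart.
- logger: Fixed grey reject-logger box, 110 x 110 x 35 mm high, with the red button in the middle of its top and two tiny lamps (look only). Origin: centre of its underside; z up.
- reject_button_top (a point): Centre of the upper face of the red push button, 36 mm across, in a black housing on the logger box. It is pressed straight down; it moves with the button.
- reject_button (a joint): Travel of the red button in m: 0 up, 0.006 fully down; springs back by itself; about 4 N holds it fully down. The press counts beyond 0.0045.
- bead_jar_mid (a point): Loose closed jar of turquoise beads with a metal cap, 60 mm across, 85 mm high, standing on the bench. This point is its centre, half-way up; z up along its axis. Leave alone.
There are look-alikes about, which are no part of the job. Leave any brown or yellow look-alike of the logger alone.

How it is judged:
By the outcome, as a careful person would: the job done as asked, in the order asked, and still so for the second after the job is handed in, with the robot touching nothing.
It also fails if it takes over 48 s, if anything falls off the work surface, if the arm or the gripper's body presses on something with over 40 N, if the wrist force passes 120 N, or if a joint passes its speed limit or range.

## Working session

There is one attempt and no reset: what is moved stays moved. The work goes in short steps, Python scripts to look and compute and a tool call to move; the robot and the scene stay as the last step left them, time stands still between calls to the robot, and variables do not carry over. Pictures are saved under pics/ and viewed, at most 10 in all, crops included, and the job is handed in when it is done.

Besides the shell and the picture viewer there is one more tool, called after ">>>" by a JSON object that holds its "method" and its "body". send_rows: Moves the arm, as the interface text tells. Its arguments: {"type":"object","properties":{"offset":{"type":"array"},"twist":{"type":"array"},"gripper":{"type":"array"}},"required":["offset","twist","gripper"]}

```bash
mkdir -p pics; cat > h.py <<'E'
import numpy as np, cv2
from bench import manip
def ray(name,u,v,z):
    c=manip.camera_info(name); K=np.array(c["camera_matrix"],float)
    if name=="wrist":
        from scipy.spatial.transform import Rotation as R
        o=manip.get_obs(); T=np.eye(4); q=np.array(o["tool_rot"]); T[:3,:3]=R.from_quat(q[[1,2,3,0]]).as_matrix(); T[:3,3]=o["position"]
        M=T@np.array(c["T_tool_cam"]); Rw,C=M[:3,:3],M[:3,3]
    else:
        Rm=cv2.Rodrigues(np.array(c["rvec"],float))[0]; Rw=Rm.T; C=-Rm.T@np.array(c["tvec"],float).ravel()
    d=Rw@np.linalg.inv(K)@[u,v,1]; return C+d*(z-C[2])/d[2]
def snap(name,f):
    im=manip.get_image(name); cv2.imwrite("pics/"+f,im[:,:,::-1]); return im
E
python3 - <<'E'
from h import *
snap("scene","s1.png"); snap("side","d1.png"); o=manip.get_obs(); print(o["t"],o["position"],o["tool_rot"],o["opening"])
E
```

```text
0.1 [161.94199373 499.14262255 230.85653454] [-1.46753347e-04  1.56264386e-01  9.87715143e-01 -4.64680750e-04] 1.0026458323028706
```

View pics/s1.png

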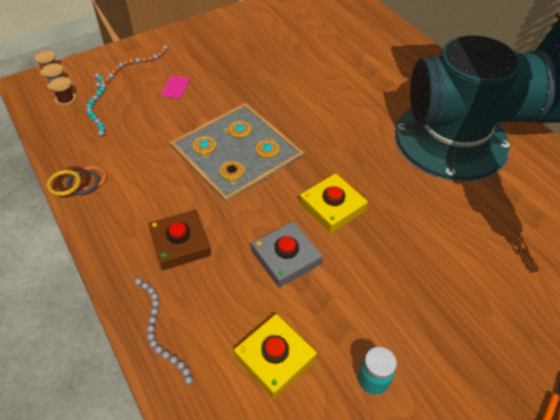

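View pics/d1.png

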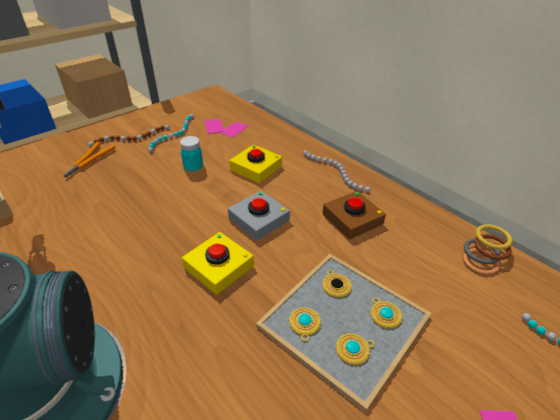

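The scene view has the empty pendant at (232,170), the sound ones at (204,145), (240,129) and (267,149), the grey logger's button at (287,245) and the jar at (377,370). In the side view the empty setting is at (337,285) and the button at (259,206).

```bash
python3 - <<'E'
from h import *
def tri(a,b):
    P=[];
    for n,p in(("scene",a),("side",b)):
        A,B=ray(n,*p,0),ray(n,*p,200); d=(A-B)/np.linalg.norm(A-B); P.append((A,np.eye(3)-np.outer(d,d)))
    return np.linalg.solve(P[0][1]+P[1][1],P[0][1]@P[0][0]+P[1][1]@P[1][0]).round(1)
print("button",tri((287,243),(259,205)), ray("scene",287,243,55).round(),ray("side",259,205,55).round())
for n,p in(("scene",(232,170)),("side",(337,285))): print("empty",ray(n,*p,19).round())
for p in((204,144),(240,128),(267,148)): print("sound",ray("scene",*p,25).round())
print("jar",ray("scene",379,357,85).round())
for p in ((335,195),(275,348),(177,232)): print("other",ray("scene",*p,55).round())
E
```

```text
button [552.2  89.4  49.1] [554.  94.  55.] [549.  83.  55.]
empty [ 540. -175.   19.]
empty [ 535. -184.   19.]
sound [ 560. -283.   25.]
sound [ 456. -287.   25.]
sound [ 433. -191.   25.]
jar [556. 395.  85.]
other [393.  38.  55.]
other [694. 278.  55.]
other [737. -49.  55.]
```

>>> {"method": "send_rows", "body": {"offset": [[2.3,-4.2,0],[2.3,-4.2,0],[2.3,-4.2,0],[2.3,-4.2,0],[2.3,-4.2,0],[2.3,-4.2,0],[2.3,-4.2,0],[2.3,-4.2,0]], "twist": [0,0,0,0,0,0,0,0], "gripper": [-1,-1,-1,-1,-1,-1,-1,-1]}}

```text
t: 1.1
position: [346.5, 161.9, 231.2]
tool_rot: [0.0, 0.156, 0.988, 0.0]
force: [0.4, -0.1, 0.3]
opening: 0.002
grasp_force: 0.0
```

```bash
python3 - <<'E'
from h import *
o=manip.get_obs(); print(o["t"],o["position"],o["joint_pos"],o["opening"])
E
```

```text
1.1 [346.45359958 161.88487837 231.23060917] [ 2.23152653e-01  1.77541322e-02 -3.48274122e-01  1.20474469e+00
 -3.87097185e-06  5.36858626e-01] 0.0021866266135740007
```

>>> {"method": "send_rows", "body": {"offset": [[2.4,-4.2,0],[2.4,-4.2,0],[2.4,-4.2,0],[2.4,-4.2,0],[2.4,-4.2,0],[2.4,-4.2,-2],[2.4,-4.2,-2],[2.4,-4.2,-3],[0,0,0],[0,0,0]], "twist": [0,0,0,0,0,0,0,0,0,0], "gripper": [-1,-1,-1,-1,-1,-1,-1,-1,-1,-1]}}

```text
t: 2.35
position: [537.7, -172.3, 161.2]
tool_rot: [-0.0, 0.156, 0.988, 0.0]
force: [0.4, 0.4, 0.5]
opening: -0.0
grasp_force: 0.0
```

```bash
python3 - <<'E'
from h import *
o=manip.get_obs(); print(o["t"],o["position"],o["joint_pos"]); snap("wrist","w1.png")
E
```

```text
2.35 [ 537.68398562 -172.32182674  161.17540161] [-4.54521203e-01  3.60409547e-01 -9.69546841e-02  1.11440327e+00
  1.20313812e-04 -1.40478198e-01]
```

View pics/w1.png

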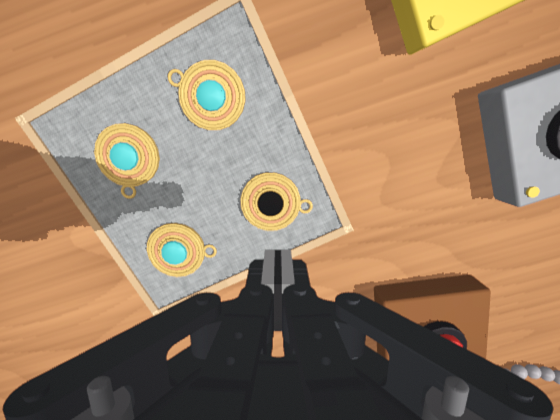

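The wrist view shows the black empty setting at (270,204), just ahead of the fingertips. The three sound pendants are at (210,95), (123,156) and (174,252).

```bash
python3 - <<'E'
from h import *
p=manip.get_obs()["position"]
for q,z in (((270,204),19),((210,95),25),((123,156),25),((174,252),25)): 
    r=ray("wrist",*q,z); print(r.round(1),(r-p).round(1))
E
```

```text
[ 542.7 -180.6   19. ] [   4.9   -8.5 -142.8]
[ 432.  -198.7   25. ] [-105.8  -26.7 -136.8]
[ 456.3 -294.1   25. ] [ -81.5 -122.1 -136.8]
[ 559.  -287.9   25. ] [  21.2 -115.9 -136.8]
```

>>> {"method": "send_rows", "body": {"offset": [[0.4,-0.8,-2],[0,0,-2.5],[0,0,-2.5],[0,0,-2],[0,0,-1.5],[0,0,-0.7],[0,0,-0.5],[0,0,0]], "twist": [0,0,0,0,0,0,0,0], "gripper": [-1,-1,-1,-1,-1,-1,-1,-1]}}

```text
t: 3.4
position: [542.1, -180.6, 44.4]
tool_rot: [0.0, 0.156, 0.988, -0.0]
force: [-0.1, 0.3, 0.0]
opening: 0.002
grasp_force: 0.0
```

```bash
python3 - <<'E'
from h import *
o=manip.get_obs(); print(o["t"],o["position"]); w=snap("wrist","w2.png"); s=snap("scene","s2.png"); d=snap("side","d2.png")
f=lambda i,u,v:cv2.resize(i[v-52:v+53,u-70:u+70],None,fx=2.8,fy=2.8,interpolation=2)
W=cv2.resize(w,(392,294))
cv2.imwrite("pics/c2.png",np.vstack([np.hstack([f(s,235,155),f(d,340,275)]),np.hstack([W,W*0])])[:,:,::-1])
E
```

```text
3.4 [ 542.1167029  -180.63662094   44.42725938]
```

View pics/c2.png

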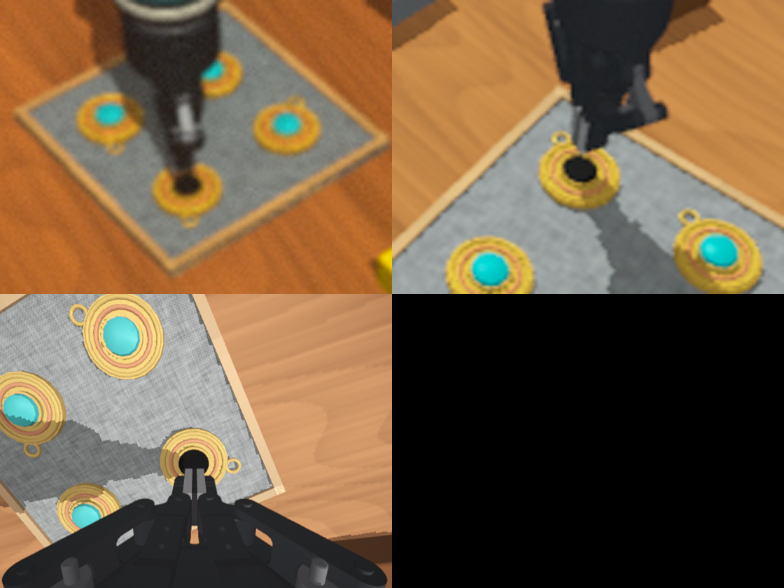

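All three views (scene, side, wrist) show the shut fingertips just above the black setting. I'll hold here for about 2.9 s.

>>> {"method": "send_rows", "body": {"offset": [[0,0,0],[0,0,0],[0,0,0],[0,0,0],[0,0,0],[0,0,0],[0,0,0],[0,0,0],[0,0,0],[0,0,0]], "twist": [0,0,0,0,0,0,0,0,0,0], "gripper": [-1,-1,-1,-1,-1,-1,-1,-1,-1,-1]}}

```text
t: 4.8
position: [542.1, -180.6, 44.3]
tool_rot: [-0.0, 0.156, 0.988, -0.0]
force: [0.2, -0.3, -0.2]
opening: 0.001
grasp_force: 0.0
```

>>> {"method": "send_rows", "body": {"offset": [[0,0,0],[0,0,0],[0,0,0],[0,0,0],[0,0,0],[0,0,0],[0,0,0],[0,0,0],[0,0,0],[0,0,0]], "twist": [0,0,0,0,0,0,0,0,0,0], "gripper": [-1,-1,-1,-1,-1,-1,-1,-1,-1,-1]}}

```text
t: 6.05
position: [542.1, -180.6, 44.3]
tool_rot: [0.0, 0.156, 0.988, -0.0]
force: [-0.3, 0.3, 0.1]
opening: 0.004
grasp_force: 0.0
```

>>> {"method": "send_rows", "body": {"offset": [[0,0,0],[0,0,0],[0,0,0],[0,0,2],[0,0,3],[0,0,3],[0,0,3],[0,0,0]], "twist": [0,0,0,0,0,0,0,0], "gripper": [-1,-1,-1,-1,-1,-1,-1,-1]}}

```text
t: 7.05
position: [543.0, -181.1, 156.3]
tool_rot: [0.002, 0.156, 0.988, -0.001]
force: [-0.4, 0.8, -0.5]
opening: -0.0
grasp_force: 0.0
```

>>> {"method": "send_rows", "body": {"offset": [[0,3,0],[0.2,4,0],[0.2,4,0],[0.2,4,0],[0.2,4,0],[0.2,4,0],[0,3,0],[0,1,0],[0,0,0],[0,0,0]], "twist": [0,0,0,0,0,0,0,0,0,0], "gripper": [-1,-1,-1,-1,-1,-1,-1,-1,-1,-1]}}

```text
t: 8.3
position: [552.1, 88.5, 154.1]
tool_rot: [-0.0, 0.157, 0.988, -0.0]
force: [0.5, 0.4, 0.2]
opening: -0.003
grasp_force: 0.0
```

```bash
python3 - <<'E'
from h import *
o=manip.get_obs(); print(o["t"],o["position"]); snap("wrist","w3.png")
E
```

```text
8.3 [552.11770075  88.46198152 154.12481148]
```

View pics/w3.png

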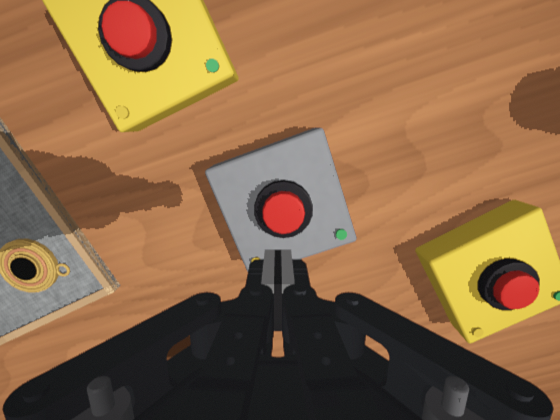

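The grey logger is beneath the tool, with the red button's top centred at (283,213).

```bash
python3 - <<'E'
from h import *
p=manip.get_obs()["position"]
for z in (48,55): print((ray("wrist",283,213,z)-p).round(1))
E
```

```text
[   6.9    3.5 -106.2]
[  4.8   4.  -99.2]
```

Now I'll shift about (+5,+3) mm and go down to roughly z = 66, just above the button, then lower slowly while watching the force.

>>> {"method": "send_rows", "body": {"offset": [[0.5,0.3,-2],[0,0,-2.5],[0,0,-2],[0,0,-1.5],[0,0,-0.8],[0,0,0],[0,0,0]], "twist": [0,0,0,0,0,0,0], "gripper": [-1,-1,-1,-1,-1,-1,-1]}}

```text
t: 9.22
position: [557.4, 92.4, 66.9]
tool_rot: [0.0, 0.156, 0.988, 0.0]
force: [0.2, 0.6, 0.3]
opening: -0.003
grasp_force: 0.0
```

>>> {"method": "send_rows", "body": {"offset": [[0,0,-0.3],[0,0,-0.3],[0,0,-0.3],[0,0,0]], "twist": [0,0,0,0], "gripper": [-1,-1,-1,-1]}}

```text
t: 9.72
position: [557.0, 92.4, 57.1]
tool_rot: [-0.0, 0.156, 0.988, -0.0]
force: [0.1, -0.7, 0.4]
opening: 0.004
grasp_force: 0.1
```

>>> {"method": "send_rows", "body": {"offset": [[0,0,-0.2],[0,0,-0.2],[0,0,0]], "twist": [0,0,0], "gripper": [-1,-1,-1]}}

```text
t: 10.1
position: [557.1, 92.4, 53.3]
tool_rot: [0.0, 0.156, 0.988, 0.0]
force: [-1.1, 0.4, 2.2]
opening: -0.005
grasp_force: 1.4
```

>>> {"method": "send_rows", "body": {"offset": [[0,0,-0.2],[0,0,0]], "twist": [0,0], "gripper": [-1,-1]}}

```text
t: 10.35
position: [557.1, 92.4, 51.3]
tool_rot: [0.0, 0.156, 0.988, 0.0]
force: [-0.8, 0.0, 4.1]
opening: 0.0
grasp_force: 1.8
```

>>> {"method": "send_rows", "body": {"offset": [[0,0,-0.1],[0,0,0]], "twist": [0,0], "gripper": [-1,-1]}}

```text
t: 10.6
position: [557.2, 92.4, 50.9]
tool_rot: [0.0, 0.156, 0.988, 0.0]
force: [-4.9, -0.3, 12.9]
opening: -0.0
grasp_force: 6.2
```

>>> {"method": "send_rows", "body": {"offset": [[0,0,-0.1],[0,0,0]], "twist": [0,0], "gripper": [-1,-1]}}

```text
t: 10.85
position: [557.2, 92.4, 50.6]
tool_rot: [0.001, 0.156, 0.988, 0.0]
force: [-8.2, 0.6, 24.1]
opening: -0.0
grasp_force: 12.3
```

The force jumped from 4 N to 24 N with almost no further travel, so the button is at its stop. I'll release it and check.

>>> {"method": "send_rows", "body": {"offset": [[0,0,0.3],[0,0,0.7],[0,0,1.5],[0,0,3],[0,0,3],[0,0,2],[0,0,0],[0,0,0],[0,0,0]], "twist": [0,0,0,0,0,0,0,0,0], "gripper": [-1,-1,-1,-1,-1,-1,-1,-1,-1]}}

```text
t: 11.98
position: [556.6, 92.4, 153.5]
tool_rot: [-0.001, 0.156, 0.988, -0.0]
force: [-0.3, 0.7, -0.6]
opening: -0.004
grasp_force: 0.0
```

```bash
python3 - <<'E'
from h import *
w=snap("wrist","w4.png"); d=snap("side","d4.png")
cv2.imwrite("pics/c4.png",np.hstack([cv2.resize(w,(400,300)),cv2.resize(d,(400,300))])[:,:,::-1])
E
```

```text
(no output)
```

View pics/c4.png

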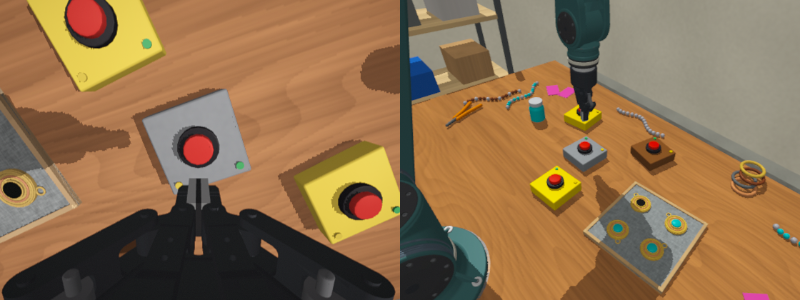

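The button is up again (wrist half, about (198,150)), the pendants and jar haven't moved, and the tool is clear of everything.

```bash
python3 -c "
from bench import manip
print(manip.job_done())"
```

```text
the job is handed in; nothing more can be done
None
```

I held the fingertips about 2.5 cm above the empty pendant for nearly 3 s, then pressed the grey logger's red button to its stop and let it spring back up. Nothing else was touched, and I handed the job in at about 12 s; no verdict came back.

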